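# True up a leaning rod rest with a stop square and hold it

### The arm

A 6-joint arm with a two-finger parallel gripper is mounted at the origin on a cart in front of the work surface, level with it; the furniture and walls round the work are solid. World frame = base frame: x ahead of the robot, y to its left, z up, the work surface at z = 0. Lengths are in m, angles in rad, forces in N, time in s.
With the tool pointing down it reaches from about 0.25 to 0.775 m from the base axis. Payload 8.9 kg.
Tool frame: the origin (TCP) lies midway between the tips of the shut fingers; the grasp point (between the pads) lies 19 mm behind it; z points along the fingers, y is the line along which they close (so a half turn about z gives the same grasp; the last joint's range is limited). The gripper opens to 85 mm and grips with 20 to 120 N. Pads are 22 mm wide; open, the fingers measure 114 mm over their backs; the gripper's body (76 mm by 85 mm) begins 54 mm behind the grasp point. The pads swing forward as they close: fully open they stand 13 mm farther back than shut.
Start: joints at [-1.248, 0.291, -0.153, 1.127, 0, 1.431], TCP at [0.234, -0.47, 0.231] pointing down, gripper open.
Joint ranges: [-2.52, 2.52], [-0.91, 1.74], [-1.3, 1.37], [-1.96, 2.02], [-1.52, 1.47], [-3.14, 3.14]. Speed limits (rad/s): [2.22, 2.22, 2.79, 3.14, 3.14, 3.14].

### API

Orientations are given as [roll, pitch, yaw] about the fixed x, y, z axes, in that order (R = Rz(yaw) Ry(pitch) Rx(roll)).
In Python, from station import ctrl gives the robot as it stands.
- The arm moves only by the tool shift_gripper, called after ">>>" by a JSON object that holds its "op" and its "data". Schema: {"type":"object","properties":{"segments":{"type":"array","items":{"type":"object","properties":{"trans":{"type":"array","items":{"type":"number"},"minItems":3,"maxItems":3},"twist":{"type":"number"},"aperture":{"type":"number"}},"additionalProperties":false,"required":["aperture"]},"minItems":1,"maxItems":10},"squeeze":{"type":"number"},"only":{"type":"string"},"quiet":{"type":"boolean"},"lines":{"type":"string"}},"required":["segments"],"additionalProperties":false}. segments is a list of rows, 1 to 10 of them, each an object with the fields trans (a list: dx, dy, dz in m), twist (a turn about the tool's z in rad), aperture (the finger opening in m); a field left out counts as zero (the opening has to be given); each row shifts and turns the commanded pose from where the row before left it, along the tool's axes as they then stand; what a row does not reach is not made up. A row lasts 1/10 s, in which the tool goes at most 0.05 m and 0.15 rad, less where a joint would pass 70% of its speed; a pose out of reach is approached as far as the arm can. The fingers move at their own pace and stop on an object; squeeze is the grip in N (left out, the last holds). Time passes only in rows, so rows that do not move let the fingers close. The tool returns the time, the measured TCP pose, the force, the opening and the grip force at its end. only (a regular expression) keeps the lines of the reply that match it, lines (a string "A,B") keeps lines A to B, and quiet returns only ok. Input that does not fit is refused with a message, and nothing moves.
- ctrl.sense(): the state, without advancing time (a new reading comes with each control period).
- ctrl.get_image(name): name is "scene" or "top" or "wrist"; returns a dict with "color" (400x640x3 uint8, blue, green, red), "intrinsics" (3x3 intrinsics, pixels), "R" (3x3) and "t" (3): a world point X has camera coordinates R X + t; the wrist camera has in their place "mount" (4x4, takes a point from camera to tool coordinates, whose origin is the TCP and whose axes are the flange's). Camera axes: x right, y down, z forward; pixel columns grow to the right and rows downward; lengths in m; the calibration is good to about 2 mm. The wrist camera is an equidistant fisheye: a pixel r from the principal point sees the ray r / f radians off the axis. A picture is of the moment at which its call begins: read the wrist's pose just before it. There is no depth.
- ctrl.close_job(): hands the job in; it is judged then, once.
The state is a dict: "clock": time; "joints": joint angles; "joint_vel": joint speeds; "joint_torque": joint torques, N m; "eef_pos": TCP position; "ee_rot": TCP orientation; "wrist_force": force on the tool from outside, world axes, zero at the start; "torque": the same for the moment, N m; "opening": finger opening in m; "gripper_force": force on a finger pad.
Only numpy, scipy, OpenCV 4.12 (cv2) and the standard library are available. Lean on these libraries where they do the work, as an engineer would, in place of code of your own. Each camera call takes 0.05 s, during which the arm holds its last target. There are 200 camera calls.

### The job

The pivot bolt of the rod rest on the base plate is only snug and its upright leans over. Lift the small can off the base plate by its handle, stand it upright on the bench close beside the plate and let go; then take the steel stop square by its blade and press it, in line with the plate, into the corner in front of the upright until the upright is pushed square, with the square's foot flat on the plate and its blade edge flat against the upright. Finish still gripping the square and pressing it against both faces, so that a colleague can tighten the bolt, and leave the other things where they lie.

Things in the scene. Friction and masses are not known exactly. Their poses are not given: they have to be found in the camera images.
- base_plate: Dark steel base plate, bolted to the bench: 300 (x) x 110 (y) x 12 mm. Origin at the centre of its underside, z up. The rod rest stands on its middle line toward +x, the can at first toward -x. Screw heads 8 mm high at the corners, x = +-138, y = +-43 mm. Its ground top is oiled: the square slides on it, and on the upright, with friction of 0.2 to 0.3.
- rest_foot: Steel clevis foot of the rod rest, bolted on the base plate, axes parallel to the plate's. Origin on the plate's top, at x = 85, y = 0, z = 12 mm of the plate. Two cheeks (24 mm along x, 42 mm high, 54 mm over both in y) carry the pivot bolt along y, 30 mm over the plate. They stand back behind the upright's front face; flanges reach to y = +-49 mm.
- upright (a joint): Lean of the rest's upright, rad: 0 = square to the plate, positive = top leaning to the plate's -x (to the can), as at the start (0.08 to 0.17). Aluminium bar 30 (x) x 40 mm (y), top 80 mm over the plate. When square its front face is at plate x = 70 mm. Friction 0.25 Nm, no spring: 5 N at its top moves it, it stays where left. Flat on the blade it meets a hard stop.
- upright_face (a point): Point on the middle line of the upright's front face, 60 mm over the plate when square; it moves with the upright.
- square: Steel stop square standing on its foot on the bench, 0.5 kg (x 0.8 to 1.2). Foot 120 (x) x 30 (y) x 16 mm high; from its +x end rises a blade 36 mm wide in x, 8 mm thick in y, top 98 mm over the underside. Origin at the underside below the blade's middle, z up. The blade's outer edge, the plane x = +18 mm, goes against the upright; the foot reaches back to x = -102 mm.
- square_grip (a point): Point in the middle of the blade, 62 mm over the square's underside: a good height to pinch the 8 mm blade across y from above, for a push from here, not far over the pivot, keeps the foot flat. Held at its top and pushed hard, the square tips forward.
- can: Closed grey steel can, 85 mm in diameter (92 mm over the handle's lugs), body 62 mm high, black cap to 85 mm, 0.4 kg nominal (0.7 to 1.4 times that). Origin at the centre of its underside, z up. At first it stands on the base plate.
- can_handle (a point): Middle of the can's stiff carrying handle, 120 mm over the can's underside: a black round grip 14 mm in diameter and 50 mm long that lies along the can's x axis; pinch it across the can's y from above. The handle's posts stand 40 mm to either side along x.
- wrench: Adjustable wrench lying on the bench at the near edge, 53 x 201 x 10 mm, long along its y; origin at the centre of its underside. Not to be moved.
- caliper: Vernier caliper lying on the bench at the near right, 69 x 200 x 10 mm, long along its y; origin at the centre of its underside. Not to be moved.
- housing: Grey probe housing standing on its flange at the far left, 74 mm in diameter, 130 mm high with its thin stem; origin at the centre of its underside. Not to be moved.

How it is judged:
By the outcome, as a careful person would: the job done as asked, in the order asked, and still so for the second after the job is handed in, while the arm keeps its last pose, push and grip.
It also fails if it takes over 61 s, if anything falls off the work surface, if the arm or the gripper's body presses on something with over 40 N, if the wrist force passes 120 N, or if a joint passes its speed limit or range.

## Working session

There is one attempt and no reset: what is moved stays moved. The work goes in short steps, Python scripts to look and compute and a tool call to move; the robot and the scene stay as the last step left them, time stands still between calls to the robot, and variables do not carry over. Pictures are saved under pics/ and viewed, at most 10 in all, crops included, and the job is handed in when it is done.

```bash
ls; mkdir -p pics; python3 - <<'E'
from station import ctrl
import cv2, numpy as np
s=ctrl.sense(); print({k:np.round(v,3) for k,v in s.items()})
for n in("scene","top"):
    d=ctrl.get_image(n); cv2.imwrite(f"pics/{n}0.png",d["color"]); np.savez(f"{n}.npz",**{k:v for k,v in d.items()})
    print(n,d["intrinsics"],d["R"],d["t"])
E
```

```text
pics
station.py
{'clock': np.float64(0.0), 'joints': array([-1.248,  0.291, -0.154,  1.127,  0.   ,  1.432]), 'joint_vel': array([-0.001,  0.001, -0.001, -0.002, -0.   , -0.001]), 'joint_torque': array([ 1.0000e-03, -5.3714e+01,  3.3137e+01,  1.6000e-02, -0.0000e+00,
       -0.0000e+00]), 'eef_pos': array([ 0.234, -0.47 ,  0.231]), 'ee_rot': array([-3.14 , -0.   ,  0.462]), 'wrist_force': array([-0.325,  0.408,  0.09 ]), 'torque': array([-0.021,  0.019, -0.022]), 'gripper_force': np.float64(0.0), 'opening': np.float64(0.086)}
scene [[514.69386535   0.         313.21069616]
 [  0.         514.69386535 200.28775871]
 [  0.           0.           1.        ]] [[-0.69758673 -0.71614078 -0.02269665]
 [-0.38174675  0.39828976 -0.83404717]
 [ 0.60633503 -0.57315587 -0.55122607]] [0.37433316 0.30785939 1.01906413]
top [[510.44288465   0.         317.85884405]
 [  0.         510.44288465 190.93829431]
 [  0.           0.           1.        ]] [[-0.02379188 -0.9994813   0.02170409]
 [-0.98993658  0.02052419 -0.14001543]
 [ 0.13949734 -0.02481691 -0.98991142]] [-0.01474932  0.57969034  1.16673907]
```

View pics/scene0.png

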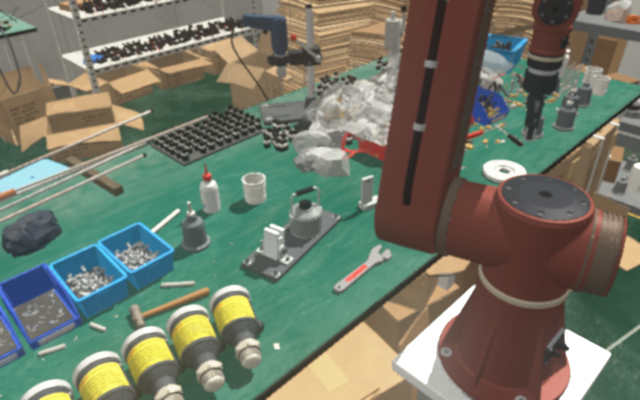

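View pics/top0.png

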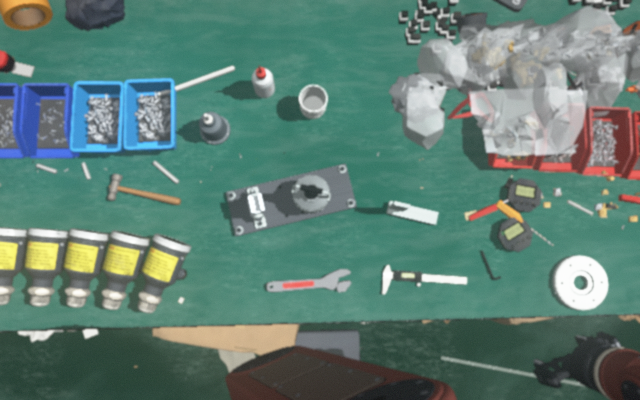

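The scene view shows the plate with the can and rest in the middle. In the top view the plate is centred near (291,199), the can at (311,193), the rest at (256,207) and the square at about (413,213). I'll enlarge that part of the top view.

```bash
python3 - <<'E'
import cv2
a=cv2.imread("pics/top0.png")[155:245,220:445]; b=cv2.imread("pics/scene0.png")[170:285,240:390]
cv2.imwrite("pics/c_top.png",cv2.resize(a,(788,315),interpolation=cv2.INTER_CUBIC))
cv2.imwrite("pics/c_scene.png",cv2.resize(b,(750,575),interpolation=cv2.INTER_CUBIC))
E
```

```text
(no output)
```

View pics/c_top.png

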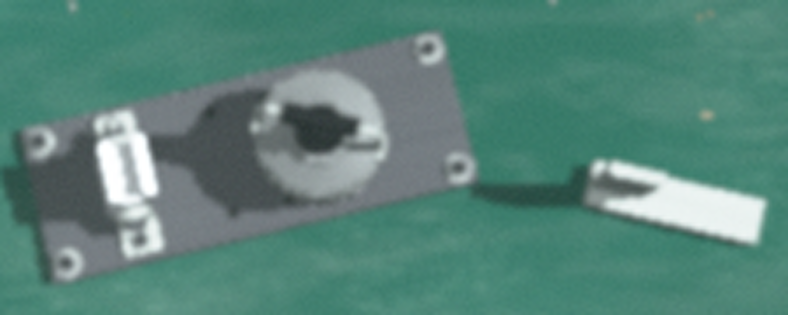

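View pics/c_scene.png

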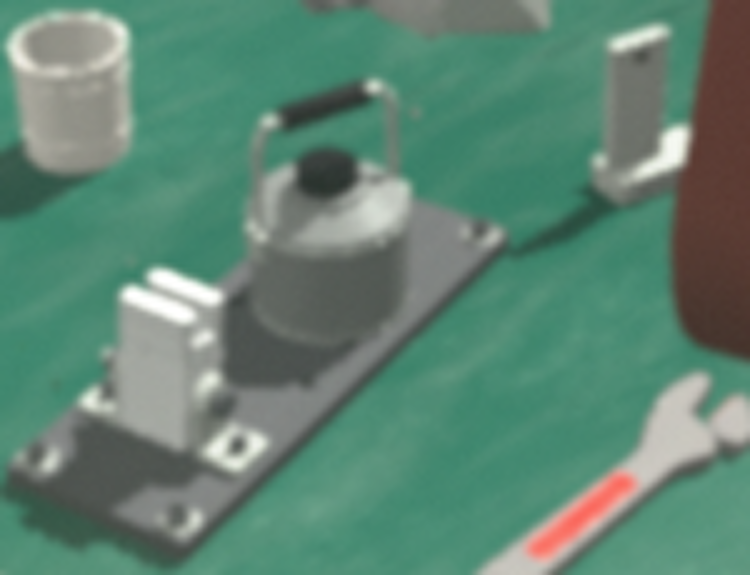

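The top crop shows the plate screws at (41,141), (67,264), (430,48) and (460,168), and the square's foot end at (765,200)/(755,243). In the scene crop the can's handle runs from (283,122) to (367,92), and the blade's top strip is near (612,45)–(668,30). I'll fit poses to these points.

```bash
cat > h.py <<'E'
import numpy as np, cv2
from scipy.optimize import least_squares
C={n:dict(np.load(n+".npz")) for n in("scene","top")}
SC={"top":(788/225,315/90,220,155),"scene":(5,5,240,170)}
def px(n,u,v):  # crop -> full
    a,b,c,d=SC[n]; return np.array([(u+.5)/a-.5+c,(v+.5)/b-.5+d])
def proj(n,X):
    p=C[n]["R"]@X+C[n]["t"]; p=C[n]["intrinsics"]@p; return p[:2]/p[2]
def pose(q,X): 
    c,s=np.cos(q[2]),np.sin(q[2]); return np.array([q[0]+c*X[0]-s*X[1],q[1]+s*X[0]+c*X[1],q[3]+X[2]])
def fit(obs,q0,z):
    f=lambda q:np.concatenate([proj(n,pose([*q,z],np.array(X)/1e3))-px(n,*u) for n,X,u in obs])
    r=least_squares(f,q0); return r.x,f(r.x).reshape(-1,2)
E
python3 - <<'E'
from h import *
np.set_printoptions(precision=4,suppress=True)
o=[("top",(138,-43,20),(41,141)),("top",(138,43,20),(67,264)),("top",(-138,-43,20),(430,48)),("top",(-138,43,20),(460,168)),
("top",(150,-55,12),(20,130)),("top",(150,55,12),(52,283)),("top",(-150,-55,12),(440,32)),("top",(-150,55,12),(477,184))]
print("plate top",*fit(o,[.5,.05,1.8],0))
o2=[("scene",(-138,43,20),(482,230)),("scene",(138,43,20),(182,516)),("scene",(138,-43,20),(40,456)),("scene",(-150,55,12),(508,240)),("scene",(150,55,12),(180,552)),("scene",(150,-55,12),(10,470))]
print("plate scene",*fit(o2,[.5,.05,1.8],0))
q,e=fit(o+o2,[.5,.05,1.8],0);print("plate",q,np.abs(e).max())
o=[("top",(-102,-15,16),(765,200)),("top",(-102,15,16),(755,243)),("top",(18,-15,16),(598,160)),("top",(18,15,16),(585,207)),
("scene",(18,-4,98),(612,38)),("scene",(-18,4,98),(668,38)),("scene",(18,4,98),(612,50)),("scene",(18,-15,16),(597,160)),("scene",(18,15,16),(613,185))]
print("square",*fit(o,[.5,-.2,1.4],0))
# can handle triangulate ends in both views
def tri(a,b):
    f=lambda X:np.concatenate([proj("scene",X)-px("scene",*a),proj("top",X)-px("top",*b)])
    r=least_squares(f,[.5,0,.1]);return r.x,r.fun
for a,b in(((268,118),(268,115)),((375,85),(375,145)),((325,106),(322,130))): print(tri(a,b))
for n in C: print(n,"cam",-C[n]["R"].T@C[n]["t"])
# project handle candidates at z=.132
E
```

```text
plate top [0.5643 0.0371 1.7839] [[-0.7205 -0.1066]
 [-0.4554 -0.3173]
 [-0.1345  0.3063]
 [-0.0783  0.2898]
 [-0.1691 -0.1763]
 [ 0.4179  0.5428]
 [ 0.3592 -0.337 ]
 [ 0.7995 -0.2423]]
plate scene [0.5626 0.0426 1.7907] [[ 0.1266 -0.4243]
 [-0.4821  0.1684]
 [-0.524  -0.2873]
 [ 0.9503 -0.8768]
 [ 1.1918  0.3059]
 [-1.1898  0.4948]]
plate [0.5642 0.0387 1.7846] 1.7287075202223718
square [ 0.5375 -0.2134  1.3062] [[-0.6069  0.2495]
 [-0.3125  0.0206]
 [-1.2819 -0.2186]
 [-0.2944 -1.6461]
 [-0.473   0.8672]
 [ 0.8755 -1.3497]
 [ 1.1557 -0.2391]
 [-0.4602 -0.4821]
 [ 2.2443 -0.4029]]
(array([0.5757, 0.0232, 0.1375]), array([ 1.098 ,  0.1003, -0.6877, -0.6773]))
(array([ 0.5582, -0.0406,  0.1353]), array([ 2.9103,  0.1792, -1.7561, -1.7822]))
(array([ 0.5669, -0.0094,  0.1334]), array([ 1.6763,  0.1273, -1.0313, -1.0316]))
scene cam [-0.2392  0.7295  0.827 ]
top cam [0.4107 0.0023 1.2365]
```

```bash
cat >> h.py <<'E'
def togo(xyz,yaw):
    from station import ctrl
    s=ctrl.sense(); p=s["eef_pos"]; y=s["ee_rot"][2]; d=np.array(xyz)-p
    print("clock",round(s["clock"],2),"turn %.3f"%-((yaw-y+np.pi)%(2*np.pi)-np.pi),"after turn: dx %.4f dy %.4f dz %.4f"%(d[0]*np.cos(yaw)+d[1]*np.sin(yaw),d[0]*np.sin(yaw)-d[1]*np.cos(yaw),-d[2]),"F",np.round(s["wrist_force"],1),"rot",np.round(s["ee_rot"],4),"p",np.round(p,4),"open",round(float(s["opening"]),4))
E
```

>>> {"op": "shift_gripper", "data": {"segments": [{"twist":-0.14,"aperture":0.085},{"twist":-0.14,"aperture":0.085},{"twist":-0.14,"aperture":0.085},{"twist":-0.14,"aperture":0.085},{"twist":-0.14,"aperture":0.085},{"twist":-0.14,"aperture":0.085}]}}

```text
clock: 0.7
eef_pos: [0.2338, -0.4697, 0.2309]
ee_rot: [-3.141, -0.001, 1.308]
wrist_force: [-0.4, 0.6, 0.2]
opening: 0.0851
gripper_force: 0.0
```

>>> {"op": "shift_gripper", "data": {"segments": [{"trans":[0.044,0.0166,0],"aperture":0.085},{"trans":[0.044,0.0166,0],"aperture":0.085},{"trans":[0.044,0.0166,0],"aperture":0.085},{"trans":[0.044,0.0166,0],"aperture":0.085},{"trans":[0.044,0.0166,0],"aperture":0.085},{"trans":[0.044,0.0166,0],"aperture":0.085},{"trans":[0.044,0.0166,0],"aperture":0.085},{"trans":[0.044,0.0166,0],"aperture":0.085},{"trans":[0.044,0.0166,0],"aperture":0.085},{"trans":[0.044,0.0166,0],"aperture":0.085}]}}

```text
clock: 1.7
eef_pos: [0.5116, -0.0881, 0.2311]
ee_rot: [-3.141, 0.0, 1.302]
wrist_force: [-0.4, -0.3, 0.3]
opening: 0.0853
gripper_force: 0.0
```

>>> {"op": "shift_gripper", "data": {"segments": [{"trans":[0.044,0.0166,0],"aperture":0.085},{"trans":[0.044,0.0166,0],"aperture":0.085},{"aperture":0.085},{"aperture":0.085}]}}

```text
clock: 2.1
eef_pos: [0.5662, -0.013, 0.2306]
ee_rot: [-3.14, 0.0, 1.304]
wrist_force: [0.1, -0.0, 0.5]
opening: 0.0851
gripper_force: 0.0
```

```bash
python3 - <<'E'
from h import *
from station import ctrl
togo([.567,-.010,.231],1.302)
s=ctrl.sense();d=ctrl.get_image("wrist");cv2.imwrite("pics/w1.png",d["color"]);np.savez("w1.npz",p=s["eef_pos"],r=s["ee_rot"],**d);print(d["intrinsics"],d["mount"])
E
```

```text
clock 2.1 turn 0.002 after turn: dx 0.0030 dy -0.0000 dz -0.0004 F [ 0.1 -0.   0.5] rot [-3.1403e+00  4.0000e-04  1.3040e+00] p [ 0.5662 -0.013   0.2306] open 0.0851
[[309.70691629   0.         319.32312974]
 [  0.         309.70691629 200.35847817]
 [  0.           0.           1.        ]] [[-1.10482806e-03 -9.47577151e-01 -3.19525150e-01  8.21521743e-02]
 [ 9.99998908e-01 -7.33277004e-04 -1.28312379e-03  6.82704792e-04]
 [ 9.81558339e-04 -3.19526219e-01  9.47576927e-01 -1.41608275e-01]
 [ 0.00000000e+00  0.00000000e+00  0.00000000e+00  1.00000000e+00]]
```

View pics/w1.png

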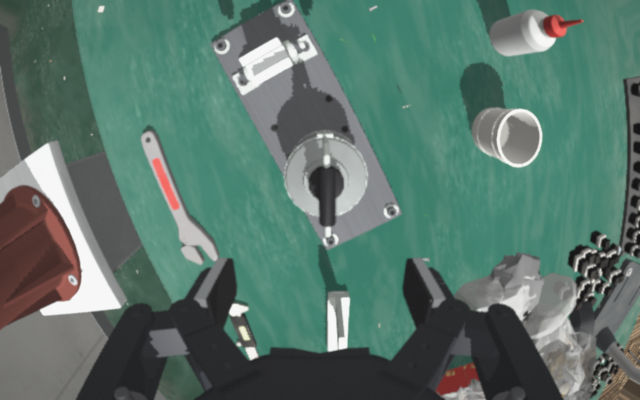

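The wrist view shows the can's body centred near (326,178). The black grip runs from about (327,167) to (327,224), and the screws are at (222,46), (286,9), (392,211) and (330,240). The square is at (338,320).

```bash
cat >> h.py <<'E'
from scipy.spatial.transform import Rotation as Ro
def wray(w,u,z):
    K=w["intrinsics"]; d=(np.array(u)-K[:2,2])/K[0,0]; r=np.hypot(*d)
    v=np.array([*(d/r*np.sin(r)),np.cos(r)]); R=Ro.from_euler("xyz",w["r"]).as_matrix()
    M=w["mount"]; o=R@M[:3,3]+w["p"]; v=R@M[:3,:3]@v
    return (o+v*(z-o[2])/v[2])[:2]
E
python3 - <<'E'
from h import *
np.set_printoptions(precision=4,suppress=True)
w=dict(np.load("w1.npz"))
P=[.5642,.0387,1.7846,0]
for X,u in(((138,43),(222,46)),((138,-43),(286,9)),((-138,-43),(392,211)),((-138,43),(330,240))):
    print("screw",wray(w,u,.02),pose(P,np.array([*X,20])/1e3)[:2])
a,b=wray(w,(327,167),.132),wray(w,(327,224),.132);print("handle",a,b,np.hypot(*(a-b)),(a+b)/2,np.arctan2(*(a-b)[::-1]))
a,b=wray(w,(326,135),.132),wray(w,(328,240),.132);print("posts",a,b,np.hypot(*(a-b)))
print("sq foot front z16",wray(w,(328,293),.016),wray(w,(350,293),.016))
I=cv2.imread("pics/w1.png");cv2.imwrite("pics/w1c.png",cv2.resize(I[100:350,250:430],None,fx=2.4*1.6,fy=2.4,interpolation=cv2.INTER_CUBIC)[:, :])
cv2.imwrite("pics/w1c.png",cv2.resize(I[115:355,250:420],(425,600),interpolation=cv2.INTER_CUBIC))
E
```

```text
screw [0.4984 0.1608] [0.4929 0.1644]
screw [0.5803 0.1792] [0.5769 0.1827]
screw [ 0.6395 -0.0855] [ 0.6355 -0.087 ]
screw [ 0.5555 -0.1028] [ 0.5515 -0.1053]
handle [0.58   0.0134] [ 0.5674 -0.0339] 0.048925092919274826 [ 0.5737 -0.0103] 1.3106406294943964
posts [0.5859 0.0382] [ 0.5644 -0.0486] 0.08948862416910659
sq foot front z16 [ 0.5317 -0.1846] [ 0.5613 -0.1932]
```

View pics/w1c.png

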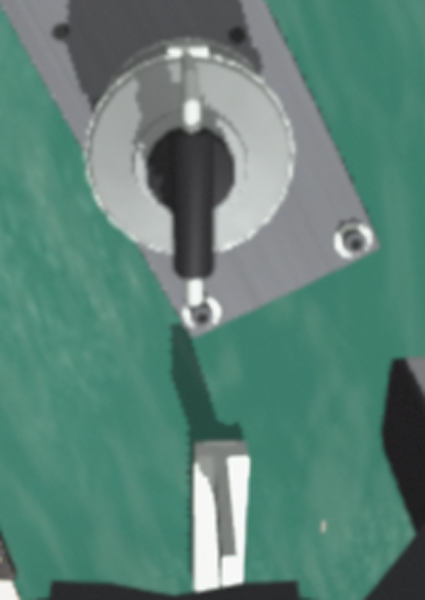

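The crop shows the grip centred at full-image (328,196) and running along the image column, so the wrist and fixed views agree to about 4 mm. Next I'll check the free space for the can and get the remaining distance to the handle.

```bash
python3 - <<'E'
from h import *
np.set_printoptions(precision=3,suppress=True)
c=C["top"];K=c["intrinsics"]
def g(u,z=0):
    v=c["R"].T@np.linalg.inv(K)@[*u,1];o=-c["R"].T@c["t"];return (o+v*(z-o[2])/v[2])[:2]
for n,u,z in(("wrench head",(340,270),.01),("head far",(350,290),.01),("wrench tail",(268,285),.01),("wrench mid top",(310,282),.01),("cup base near",(312,118),0),("cup left",(300,110),0),("housing",(213,130),0),("caliper",(385,265),.0),("can body",(311,193),.05)): print(n,g(u,z))
P=[.566,.0385,1.785,0]
for X in((-60,112),(-60,-112),(-85,-112),(-70,112)): print(X,pose(P,np.array([*X,0])/1e3))
print("can in plate", Ro.from_euler("z",-1.785).as_matrix()@[.571-.566,-.010-.0385,0])
togo([.5715,-.010,.113],1.309)
E
```

```text
wrench head [ 0.393 -0.077]
head far [ 0.345 -0.099]
wrench tail [0.362 0.095]
wrench mid top [ 0.366 -0.005]
cup base near [ 0.769 -0.018]
cup left [0.79  0.011]
housing [0.743 0.228]
caliper [ 0.402 -0.186]
can body [ 0.573 -0.011]
(-60, 112) [ 0.469 -0.044  0.   ]
(-60, -112) [0.688 0.004 0.   ]
(-85, -112) [ 0.694 -0.021  0.   ]
(-70, 112) [ 0.471 -0.054  0.   ]
can in plate [-0.048  0.005  0.   ]
clock 2.15 turn -0.006 after turn: dx 0.0052 dy 0.0045 dz 0.1178 F [ 0.4 -0.3  1.2] rot [-3.14   0.001  1.303] p [ 0.566 -0.014  0.231] open 0.0847
```

>>> {"op": "shift_gripper", "data": {"segments": [{"trans":[0.005,0.0045,0],"twist":-0.006,"aperture":0.085},{"trans":[0,0,0.03],"aperture":0.085},{"trans":[0,0,0.03],"aperture":0.085},{"trans":[0,0,0.03],"aperture":0.085},{"trans":[0,0,0.027],"aperture":0.085},{"aperture":0.085}], "squeeze": 60}}

```text
clock: 2.75
eef_pos: [0.5693, -0.011, 0.1113]
ee_rot: [-3.136, 0.001, 1.306]
wrist_force: [-0.1, -0.4, -0.2]
opening: 0.0849
gripper_force: 0.0
```

>>> {"op": "shift_gripper", "data": {"segments": [{"aperture":0},{"aperture":0},{"aperture":0},{"aperture":0},{"aperture":0},{"aperture":0},{"aperture":0},{"aperture":0}], "squeeze": 60}}

```text
clock: 3.55
eef_pos: [0.5726, -0.0106, 0.115]
ee_rot: [3.14, 0.0, 1.308]
wrist_force: [-0.2, -2.3, 5.6]
opening: 0.0123
gripper_force: 58.5
```

>>> {"op": "shift_gripper", "data": {"segments": [{"trans":[0,0,-0.01],"aperture":0},{"trans":[0,0,-0.02],"aperture":0},{"trans":[0,0,-0.03],"aperture":0},{"aperture":0},{"aperture":0}]}}

```text
clock: 4.05
eef_pos: [0.5718, -0.0102, 0.1741]
ee_rot: [-3.142, -0.0, 1.308]
wrist_force: [0.1, 1.0, -6.5]
opening: 0.012
gripper_force: 58.8
```

```bash
python3 - <<'E'
from h import *
togo([.472,-.044,.185],1.308)
E
```

```text
clock 4.05 turn -0.000 after turn: dx -0.0586 dy -0.0876 dz -0.0109 F [ 0.1  1.  -6.5] rot [-3.1416e+00 -1.0000e-04  1.3079e+00] p [ 0.5718 -0.0102  0.1741] open 0.012
```

>>> {"op": "shift_gripper", "data": {"segments": [{"trans":[-0.0146,-0.0219,0],"aperture":0},{"trans":[-0.0146,-0.0219,0],"aperture":0},{"trans":[-0.0146,-0.0219,0],"aperture":0},{"trans":[-0.0146,-0.0219,0],"aperture":0},{"trans":[0,0,0.02],"aperture":0},{"trans":[0,0,0.02],"aperture":0},{"trans":[0,0,0.02],"aperture":0},{"aperture":0},{"aperture":0}]}}

```text
clock: 4.95
eef_pos: [0.4711, -0.0436, 0.1136]
ee_rot: [-3.139, -0.0, 1.308]
wrist_force: [-0.7, -0.6, -4.3]
opening: 0.0119
gripper_force: 59.1
```

>>> {"op": "shift_gripper", "data": {"segments": [{"trans":[0,0,0.004],"aperture":0},{"aperture":0}]}}

```text
clock: 5.15
eef_pos: [0.4724, -0.0439, 0.1105]
ee_rot: [3.141, -0.0, 1.308]
wrist_force: [-0.3, 0.5, -4.9]
opening: 0.0119
gripper_force: 59.0
```

>>> {"op": "shift_gripper", "data": {"segments": [{"trans":[0,0,0.003],"aperture":0},{"aperture":0}]}}

```text
clock: 5.35
eef_pos: [0.4722, -0.0439, 0.1073]
ee_rot: [3.142, -0.0, 1.308]
wrist_force: [0.3, -0.1, -4.9]
opening: 0.0121
gripper_force: 59.0
```

>>> {"op": "shift_gripper", "data": {"segments": [{"trans":[0,0,0.003],"aperture":0},{"aperture":0}]}}

```text
clock: 5.55
eef_pos: [0.472, -0.0439, 0.1041]
ee_rot: [-3.141, -0.0, 1.308]
wrist_force: [-0.5, 0.4, -4.3]
opening: 0.0123
gripper_force: 59.0
```

>>> {"op": "shift_gripper", "data": {"segments": [{"trans":[0,0,0.002],"aperture":0},{"aperture":0}]}}

```text
clock: 5.75
eef_pos: [0.4728, -0.0442, 0.103]
ee_rot: [3.14, 0.0, 1.308]
wrist_force: [-1.3, -0.1, 3.9]
opening: 0.012
gripper_force: 60.0
```

>>> {"op": "shift_gripper", "data": {"segments": [{"trans":[0,0,0.002],"aperture":0},{"aperture":0}]}}

```text
clock: 5.95
eef_pos: [0.4732, -0.0442, 0.1029]
ee_rot: [3.139, 0.0, 1.308]
wrist_force: [-9.5, 1.7, 31.2]
opening: 0.012
gripper_force: 63.0
```

>>> {"op": "shift_gripper", "data": {"segments": [{"trans":[0,0,-0.002],"aperture":0},{"aperture":0.085},{"aperture":0.085},{"aperture":0.085},{"aperture":0.085},{"aperture":0.085},{"aperture":0.085},{"aperture":0.085}]}}

```text
clock: 6.75
eef_pos: [0.4722, -0.0439, 0.1023]
ee_rot: [-3.142, -0.0, 1.308]
wrist_force: [0.8, 0.5, 0.2]
opening: 0.0848
gripper_force: 0.0
```

>>> {"op": "shift_gripper", "data": {"segments": [{"trans":[0,0,-0.02],"aperture":0.085},{"trans":[0,0,-0.045],"aperture":0.085},{"trans":[0,0,-0.045],"aperture":0.085},{"trans":[0,0,-0.03],"aperture":0.085},{"aperture":0.085}]}}

```text
clock: 7.25
eef_pos: [0.4745, -0.0445, 0.2463]
ee_rot: [3.134, -0.0, 1.308]
wrist_force: [0.1, -0.5, -0.8]
opening: 0.0849
gripper_force: 0.0
```

```bash
python3 - <<'E'
from h import *
togo([.525,-.27,.24],1.308)
E
```

```text
clock 7.25 turn -0.000 after turn: dx -0.2047 dy 0.1074 dz 0.0063 F [ 0.1 -0.5 -0.8] rot [ 3.1345e+00 -1.0000e-04  1.3079e+00] p [ 0.4745 -0.0445  0.2463] open 0.0849
```

>>> {"op": "shift_gripper", "data": {"segments": [{"trans":[-0.041,0.0215,0],"aperture":0.085},{"trans":[-0.041,0.0215,0],"aperture":0.085},{"trans":[-0.041,0.0215,0],"aperture":0.085},{"trans":[-0.041,0.0215,0],"aperture":0.085},{"trans":[-0.041,0.0215,0],"aperture":0.085},{"aperture":0.085},{"aperture":0.085},{"aperture":0.085}]}}

```text
clock: 8.05
eef_pos: [0.5222, -0.2689, 0.2416]
ee_rot: [-3.14, -0.001, 1.308]
wrist_force: [-0.2, 1.6, -0.1]
opening: 0.085
gripper_force: 0.0
```

```bash
python3 - <<'E'
from h import *
from station import ctrl
togo([.525,-.27,.24],1.308)
s=ctrl.sense();d=ctrl.get_image("wrist");cv2.imwrite("pics/w2.png",d["color"]);np.savez("w2.npz",p=s["eef_pos"],r=s["ee_rot"],**d)
E
```

```text
clock 8.05 turn 0.000 after turn: dx -0.0004 dy 0.0030 dz 0.0016 F [-0.2  1.6 -0.1] rot [-3.1402e+00 -8.0000e-04  1.3081e+00] p [ 0.5222 -0.2689  0.2416] open 0.085
```

View pics/w2.png

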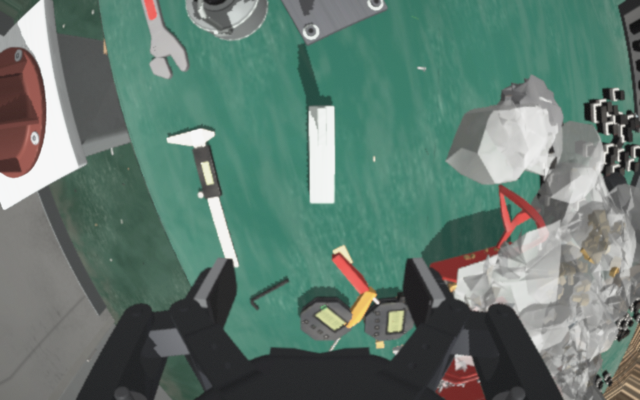

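The wrist view shows the can standing upright at (228,8). The square's foot spans (310,106) to (335,203), with its blade near (319,125). I'll find the edges numerically and enlarge the square.

```bash
python3 - <<'E'
from h import *
np.set_printoptions(precision=4,suppress=True)
w=dict(np.load("w2.npz"));I=cv2.imread("pics/w2.png")
G=I[:,:,2].astype(float) # red: green bench low
L=[];Rr=[]
for v in range(112,200,4):
    row=G[v,295:350]; t=.5*(row.min()+np.median(G[v,313:332])); k=np.where(row>t)[0]; a,b=k[0],k[-1]
    l=295+a-1+(t-row[a-1])/(row[a]-row[a-1]); r=295+b+(row[b]-t)/(row[b]-row[b+1])
    L.append(wray(w,(l,v),.016));Rr.append(wray(w,(r,v),.016))
L=np.array(L);Rr=np.array(Rr)
for n,e in(("L",L),("R",Rr)):
    c=np.polyfit(e[:,1],e[:,0],1);print(n,"yaw",np.pi/2-np.arctan(c[0]),"x@y=-.2134",np.polyval(c,-.2134),"res",np.std(e[:,0]-np.polyval(c,e[:,1])))
col=G[:,322];print(col[98:114].astype(int),col[196:210].astype(int))
print(wray(w,(322,105),.016),wray(w,(322,203.5),.016))
cv2.imwrite("pics/w2c.png",cv2.resize(I[95:210,285:360],(390,598),interpolation=cv2.INTER_CUBIC))
E
```

```text
L yaw 1.3137220957786513 x@y=-.2134 0.5237142699183014 res 0.00019723956077561213
R yaw 1.3191379464210584 x@y=-.2134 0.555374894420123 res 0.00019456141330980768
[ 39  42  40  40  41  40  48  75 108 147 206 236 241 240 240 239] [242 242 242 242 242 240 222 164 104  82  79  77  75  72]
[ 0.545  -0.1963] [ 0.5135 -0.3138]
```

View pics/w2c.png

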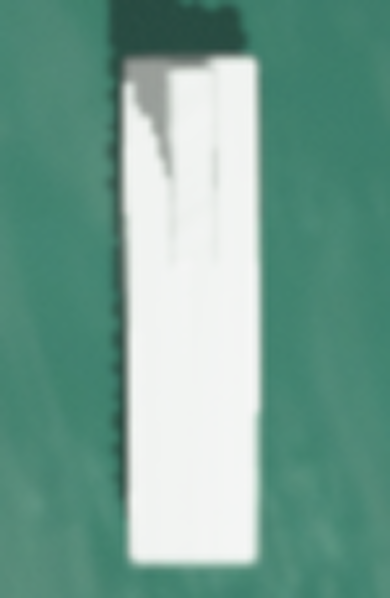

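The crop shows the blade top between columns 318 and 326, centred on the foot. That puts the square at about (0.539, -0.2145) with yaw 1.316, and I'll go and grip it.

```bash
python3 - <<'E'
from h import *
w=dict(np.load("w2.npz"))
print(wray(w,(322,108),.098),wray(w,(322,145),.098))
togo([.539,-.2145,.043],1.316)
E
```

```text
[ 0.54411668 -0.19757719] [ 0.53520079 -0.2307772 ]
clock 8.1 turn -0.007 after turn: dx 0.0566 dy 0.0024 dz 0.1990 F [-0.9 -0.1 -0.2] rot [-3.1407e+00 -5.0000e-04  1.3088e+00] p [ 0.5224 -0.2686  0.242 ] open 0.0848
```

>>> {"op": "shift_gripper", "data": {"segments": [{"trans":[0.028,0.001,0],"twist":-0.007,"aperture":0.085},{"trans":[0.0286,0.0014,0],"aperture":0.085},{"trans":[0,0,0.04],"aperture":0.085},{"trans":[0,0,0.04],"aperture":0.085},{"trans":[0,0,0.04],"aperture":0.085},{"trans":[0,0,0.04],"aperture":0.085},{"trans":[0,0,0.037],"aperture":0.085},{"aperture":0.085},{"aperture":0.085}], "squeeze": 100}}

```text
clock: 9.0
eef_pos: [0.5395, -0.2149, 0.0461]
ee_rot: [-3.141, -0.0, 1.316]
wrist_force: [-0.8, -0.4, 0.3]
opening: 0.085
gripper_force: 0.0
```

>>> {"op": "shift_gripper", "data": {"segments": [{"aperture":0},{"aperture":0},{"aperture":0},{"aperture":0},{"aperture":0},{"aperture":0},{"aperture":0},{"aperture":0},{"aperture":0}], "squeeze": 100}}

```text
clock: 9.9
eef_pos: [0.5396, -0.2158, 0.0456]
ee_rot: [3.141, 0.0, 1.315]
wrist_force: [-1.7, 0.7, 5.9]
opening: 0.0065
gripper_force: 97.9
```

>>> {"op": "shift_gripper", "data": {"segments": [{"trans":[0,0,-0.01],"aperture":0},{"trans":[0,0,-0.025],"aperture":0},{"trans":[0,0,-0.03],"aperture":0},{"twist":-0.12,"aperture":0},{"twist":-0.12,"aperture":0},{"twist":-0.12,"aperture":0},{"twist":-0.11,"aperture":0},{"aperture":0},{"aperture":0}]}}

```text
clock: 10.8
eef_pos: [0.5392, -0.2155, 0.1102]
ee_rot: [-3.141, -0.001, 1.782]
wrist_force: [0.1, -0.2, -4.0]
opening: 0.0064
gripper_force: 97.8
```

```bash
python3 - <<'E'
from h import *
togo(pose([.567,.038,1.786,.105],[.022,0,0]),1.786)
E
```

```text
clock 10.8 turn -0.004 after turn: dx 0.2638 dy 0.0813 dz 0.0052 F [ 0.1 -0.2 -4. ] rot [-3.1410e+00 -5.0000e-04  1.7816e+00] p [ 0.5392 -0.2155  0.1102] open 0.0064
```

>>> {"op": "shift_gripper", "data": {"segments": [{"trans":[0,0.027,0],"twist":-0.004,"aperture":0},{"trans":[0,0.027,0],"aperture":0},{"trans":[0,0.0273,0],"aperture":0},{"trans":[0.044,0,0],"aperture":0},{"trans":[0.044,0,0],"aperture":0},{"trans":[0.044,0,0],"aperture":0},{"trans":[0.044,0,0],"aperture":0},{"trans":[0.044,0,0],"aperture":0},{"trans":[0.0438,0,0],"aperture":0}]}}

```text
clock: 11.7
eef_pos: [0.5612, 0.0609, 0.1104]
ee_rot: [-3.142, -0.0, 1.786]
wrist_force: [0.8, 1.0, -3.1]
opening: 0.0071
gripper_force: 99.0
```

>>> {"op": "shift_gripper", "data": {"segments": [{"aperture":0},{"aperture":0},{"aperture":0}]}}

```text
clock: 12.0
eef_pos: [0.5621, 0.0588, 0.1104]
ee_rot: [3.141, 0.0, 1.787]
wrist_force: [-0.1, -0.5, -4.1]
opening: 0.007
gripper_force: 99.0
```

```bash
python3 - <<'E'
from h import *
from station import ctrl
togo(pose([.567,.038,1.786,.105],[.022,0,0]),1.786)
s=ctrl.sense();d=ctrl.get_image("wrist");cv2.imwrite("pics/w3.png",d["color"]);np.savez("w3.npz",p=s["eef_pos"],r=s["ee_rot"],**d)
cv2.imwrite("pics/w3c.png",cv2.resize(d["color"][60:360,120:520],None,fx=2,fy=2,interpolation=cv2.INTER_CUBIC))
E
```

```text
clock 12.0 turn 0.001 after turn: dx 0.0007 dy 0.0003 dz 0.0054 F [-0.1 -0.5 -4.1] rot [3.1415e+00 3.0000e-04 1.7871e+00] p [0.5621 0.0588 0.1104] open 0.007
```

View pics/w3c.png

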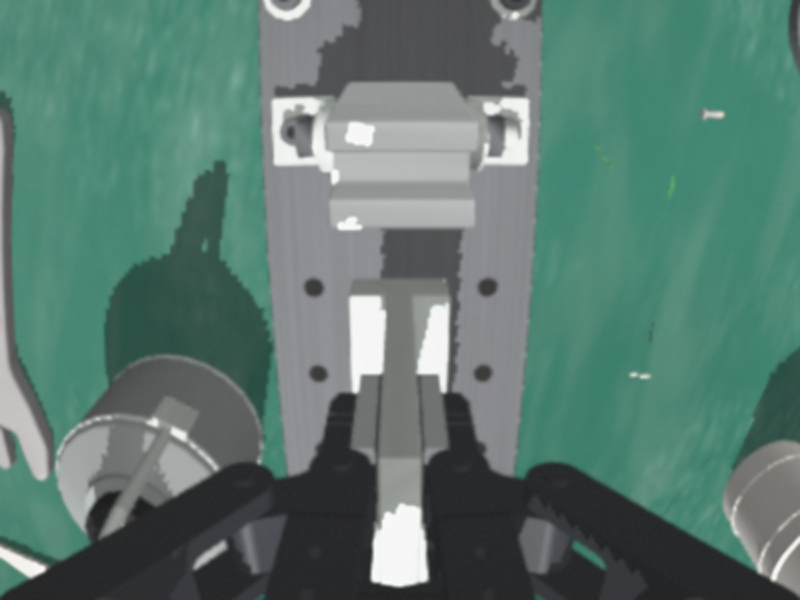

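The crop shows the foot centred at column 399.5 and the plate holes at 400, with the upright at 403. The flanges are level, so the square is in line to within about 1 mm and the can stands clear. I'll lower it onto the plate.

>>> {"op": "shift_gripper", "data": {"segments": [{"trans":[0,0.0004,0.02],"aperture":0},{"trans":[0,0,0.02],"aperture":0},{"trans":[0,0,0.009],"aperture":0},{"aperture":0},{"aperture":0}]}}

```text
clock: 12.55
eef_pos: [0.5627, 0.0589, 0.0618]
ee_rot: [3.141, 0.0, 1.788]
wrist_force: [0.2, 0.4, -4.6]
opening: 0.0071
gripper_force: 98.9
```

>>> {"op": "shift_gripper", "data": {"segments": [{"trans":[0,0,0.002],"aperture":0},{"aperture":0},{"aperture":0}]}}

```text
clock: 12.85
eef_pos: [0.5626, 0.0594, 0.0598]
ee_rot: [3.141, 0.0, 1.789]
wrist_force: [-0.6, -0.2, -4.0]
opening: 0.0067
gripper_force: 98.9
```

>>> {"op": "shift_gripper", "data": {"segments": [{"trans":[0,0,0.002],"aperture":0},{"aperture":0},{"aperture":0}]}}

```text
clock: 13.15
eef_pos: [0.5628, 0.0593, 0.0578]
ee_rot: [3.141, 0.001, 1.789]
wrist_force: [0.5, -0.2, 2.3]
opening: 0.0068
gripper_force: 100.0
```

>>> {"op": "shift_gripper", "data": {"segments": [{"trans":[0,0,0.001],"aperture":0},{"trans":[0.005,0,0],"aperture":0},{"trans":[0.005,0,0],"aperture":0},{"trans":[0.005,0,0],"aperture":0},{"trans":[0.005,0,0],"aperture":0},{"aperture":0},{"aperture":0}]}}

```text
clock: 13.85
eef_pos: [0.5594, 0.0789, 0.0576]
ee_rot: [3.139, 0.001, 1.789]
wrist_force: [0.3, 0.8, 8.8]
opening: 0.0071
gripper_force: 101.1
```

>>> {"op": "shift_gripper", "data": {"segments": [{"trans":[0.002,0,0],"aperture":0},{"trans":[0.002,0,0],"aperture":0},{"aperture":0},{"aperture":0}]}}

```text
clock: 14.25
eef_pos: [0.5588, 0.0817, 0.0575]
ee_rot: [3.139, 0.003, 1.788]
wrist_force: [1.1, -4.7, 8.9]
opening: 0.0067
gripper_force: 101.1
```

```bash
python3 - <<'E'
from h import *
togo(pose([.567,.038,1.786,.0575],[.051,0,0]),1.786)
E
```

```text
clock 14.25 turn 0.002 after turn: dx 0.0065 dy -0.0013 dz 0.0000 F [ 1.1 -4.7  8.9] rot [3.1388e+00 3.0000e-03 1.7882e+00] p [0.5588 0.0817 0.0575] open 0.0067
```

>>> {"op": "shift_gripper", "data": {"segments": [{"trans":[0.002,0,0.0005],"aperture":0},{"trans":[0.002,0,0],"aperture":0},{"aperture":0},{"aperture":0}]}}

```text
clock: 14.65
eef_pos: [0.5586, 0.0849, 0.0575]
ee_rot: [3.138, 0.005, 1.788]
wrist_force: [1.4, -9.2, 12.3]
opening: 0.0067
gripper_force: 101.5
```

>>> {"op": "shift_gripper", "data": {"segments": [{"trans":[0.0015,0,0],"aperture":0},{"aperture":0},{"aperture":0}]}}

```text
clock: 14.95
eef_pos: [0.5584, 0.0862, 0.0575]
ee_rot: [3.138, 0.005, 1.787]
wrist_force: [2.1, -8.3, 11.9]
opening: 0.0067
gripper_force: 101.5
```

>>> {"op": "shift_gripper", "data": {"segments": [{"trans":[0.001,0,0],"aperture":0},{"aperture":0},{"aperture":0}]}}

```text
clock: 15.25
eef_pos: [0.5582, 0.0871, 0.0575]
ee_rot: [3.138, 0.005, 1.787]
wrist_force: [1.4, -9.4, 11.1]
opening: 0.007
gripper_force: 101.5
```

>>> {"op": "shift_gripper", "data": {"segments": [{"trans":[0.001,0,0],"aperture":0},{"aperture":0},{"aperture":0}]}}

```text
clock: 15.55
eef_pos: [0.5581, 0.0876, 0.0575]
ee_rot: [3.138, 0.006, 1.787]
wrist_force: [2.0, -11.0, 11.5]
opening: 0.0067
gripper_force: 101.3
```

>>> {"op": "shift_gripper", "data": {"segments": [{"trans":[0.001,0,0.0003],"aperture":0},{"aperture":0},{"aperture":0}]}}

```text
clock: 15.85
eef_pos: [0.5581, 0.0876, 0.0575]
ee_rot: [3.138, 0.008, 1.786]
wrist_force: [2.2, -15.8, 13.6]
opening: 0.0069
gripper_force: 102.0
```

>>> {"op": "shift_gripper", "data": {"segments": [{"trans":[0.001,0,0],"aperture":0},{"aperture":0},{"aperture":0}]}}

```text
clock: 16.15
eef_pos: [0.5581, 0.0877, 0.0575]
ee_rot: [3.138, 0.009, 1.786]
wrist_force: [3.3, -20.4, 13.2]
opening: 0.0068
gripper_force: 101.8
```

>>> {"op": "shift_gripper", "data": {"segments": [{"trans":[0.001,0,0],"aperture":0},{"aperture":0},{"aperture":0}]}}

```text
clock: 16.45
eef_pos: [0.5581, 0.0878, 0.0576]
ee_rot: [3.138, 0.011, 1.785]
wrist_force: [2.3, -24.7, 13.1]
opening: 0.0071
gripper_force: 101.7
```

>>> {"op": "shift_gripper", "data": {"segments": [{"trans":[0.001,0,0],"aperture":0},{"aperture":0},{"aperture":0}]}}

```text
clock: 16.75
eef_pos: [0.5581, 0.0879, 0.0576]
ee_rot: [3.138, 0.013, 1.785]
wrist_force: [3.2, -27.7, 12.9]
opening: 0.0069
gripper_force: 101.7
```

The upright has met its stop: the TCP halted at y=0.0876 and the force is now rising. I'm easing the push and pressing down more so the foot stays flat.

>>> {"op": "shift_gripper", "data": {"segments": [{"trans":[-0.002,0,0],"aperture":0},{"aperture":0},{"aperture":0}]}}

```text
clock: 17.05
eef_pos: [0.5581, 0.0878, 0.0576]
ee_rot: [3.138, 0.009, 1.786]
wrist_force: [2.4, -20.2, 13.4]
opening: 0.0068
gripper_force: 101.9
```

>>> {"op": "shift_gripper", "data": {"segments": [{"trans":[0,0,0.001],"aperture":0},{"aperture":0},{"aperture":0}]}}

```text
clock: 17.35
eef_pos: [0.5583, 0.0878, 0.0575]
ee_rot: [3.137, 0.01, 1.786]
wrist_force: [-1.2, -20.5, 26.0]
opening: 0.0069
gripper_force: 103.5
```

>>> {"op": "shift_gripper", "data": {"segments": [{"trans":[0,0,0.001],"aperture":0},{"aperture":0},{"aperture":0}]}}

```text
clock: 17.65
eef_pos: [0.5584, 0.0878, 0.0575]
ee_rot: [3.136, 0.01, 1.786]
wrist_force: [-4.0, -19.9, 36.0]
opening: 0.0067
gripper_force: 105.3
```

```bash
python3 - <<'E'
from h import *
from station import ctrl
print(np.round(ctrl.sense()["torque"],2))
s=ctrl.sense();d=ctrl.get_image("wrist");t=ctrl.get_image("scene")
a=cv2.resize(d["color"][60:260,220:420],(600,600),interpolation=cv2.INTER_CUBIC)[:, :]
cv2.imwrite("pics/w4.png",d["color"]);cv2.imwrite("pics/s4.png",t["color"])
b=cv2.resize(t["color"][180:280,240:330],(540,600),interpolation=cv2.INTER_CUBIC)
cv2.imwrite("pics/c4.png",cv2.resize(np.hstack([a,b]),(798,420)))
E
```

```text
[-4.64  1.29  0.07]
```

View pics/c4.png

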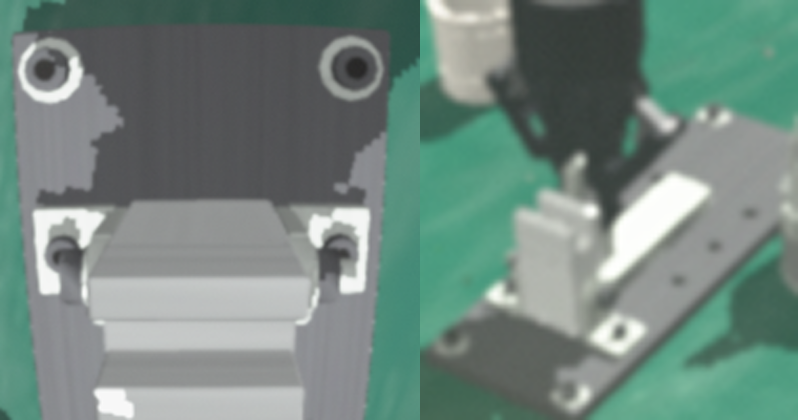

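The image shows the blade on the upright, the upright square to the foot, and the foot lying along the plate's middle line. I'll relax the push, let the square settle flat under a light grip, then grip and press again.

>>> {"op": "shift_gripper", "data": {"segments": [{"trans":[-0.001,0,-0.001],"aperture":0},{"trans":[-0.001,0,0],"aperture":0},{"aperture":0},{"aperture":0}]}}

```text
clock: 18.15
eef_pos: [0.5583, 0.0876, 0.0575]
ee_rot: [3.137, 0.006, 1.787]
wrist_force: [-2.0, -12.3, 25.4]
opening: 0.0068
gripper_force: 103.6
```

>>> {"op": "shift_gripper", "data": {"segments": [{"aperture":0},{"aperture":0},{"aperture":0},{"aperture":0}], "squeeze": 20}}

```text
clock: 18.55
eef_pos: [0.5583, 0.0876, 0.0575]
ee_rot: [3.137, 0.006, 1.787]
wrist_force: [-2.4, -11.2, 25.9]
opening: 0.0067
gripper_force: 103.6
```

>>> {"op": "shift_gripper", "data": {"segments": [{"aperture":0},{"aperture":0},{"aperture":0},{"aperture":0}], "squeeze": 80}}

```text
clock: 18.95
eef_pos: [0.5583, 0.0876, 0.0575]
ee_rot: [3.137, 0.006, 1.787]
wrist_force: [-2.1, -12.0, 25.4]
opening: 0.0069
gripper_force: 103.6
```

>>> {"op": "shift_gripper", "data": {"segments": [{"trans":[0.001,0,0],"aperture":0},{"aperture":0},{"aperture":0},{"aperture":0},{"aperture":0}]}}

```text
clock: 19.45
eef_pos: [0.5582, 0.0877, 0.0575]
ee_rot: [3.137, 0.008, 1.787]
wrist_force: [-1.5, -16.0, 25.0]
opening: 0.0066
gripper_force: 103.6
```

```bash
python3 -c "
from station import ctrl
print(ctrl.close_job())"
```

```text
the job is handed in; nothing more can be done
None
```

I handed the job in at 19.5 s with the can released upright beside the plate and the square still gripped, pressing about 16 N on the upright and 25 N on the plate; the upright reached its stop, but I had no direct measure of its angle or of the foot lying flat, and the tool leans about 0.5°.

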